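# Slide the sharpening stone out from under the stacked tins and set it in its holder

## Robot

A 7-joint arm with a two-finger parallel gripper is mounted at the origin on a cart in front of the work surface, level with it; the furniture and walls round the work are solid. World frame = base frame: x ahead of the robot, y to its left, z up, the work surface at z = 0. Lengths are in m, angles in rad, forces in N, time in s.
With the tool pointing down it reaches from about 0.425 to 0.95 m from the base axis. Payload 4.7 kg.
Tool frame: the origin (TCP) lies on the centre line of the jaws, within the pads' length; the fingertips stand 17 mm ahead of it and the grasp point (between the pads) lies 2 mm behind it; z points along the fingers, y is the line along which they close (so a half turn about z gives the same grasp; the last joint's range is limited). The gripper opens to 87 mm and grips with 3 to 60 N. Pads are 19 mm wide; open, the fingers measure 117 mm over their backs; the gripper's body (75 mm by 190 mm) begins 51 mm behind the grasp point.
Start: joints at [1.309, 0.469, -0.049, 1.532, 0.024, 1.141, -0.082], TCP at [0.156, -0.657, 0.24] pointing down, gripper open.
Joint ranges: [-2.59, 2.59], [-0.33, 1.99], [-1.39, 1.29], [0.1, 2.45], [-1.04, 4.18], [0.21, 1.99], [-2.66, 2.66]. Speed limits (rad/s): [2.57, 2.57, 3.14, 3.14, 3.14, 3.14, 3.14].

## Interface

Orientations are given as a unit quaternion [w, x, y, z].
In Python, from rig import r gives the robot as it stands. The module is installed in compiled form; this text tells all that it offers.
- The arm moves only by the tool apply_moves, never from a script. Its argument "increments" is a list of rows, each a list of 3 entries, a list of its own where there are three numbers: the shift along the tool's x, y, z normalised to -1 to 1, where 1 is 600 mm, then the turn, a rotation vector about the tool's x, y, z normalised to -1 to 1, where 1 is 180 degrees, then the finger opening in mm, from 0 to 87. In form: [[[tx, ty, tz], [rx, ry, rz], jaw], ...]. A call has exactly 10 rows; each row is the pose to reach, as a shift and turn from the pose commanded when the call began, along the tool's axes at that moment, turning the shorter way round; what a row does not reach only later rows make up. A row lasts 1/12 s, in which the tool goes at most 41.7 mm and 7.16 degrees, less where a joint would pass 70% of its speed; a pose out of reach is approached as far as the arm can. A call with a number of a shift or a turn outside -1 to 1 is refused whole. A call with a gripper value outside its range is refused whole. The fingers move at their own pace and stop on an object; "grip_force" is the grip in N (left out, the last holds). Time passes only in rows, so rows that repeat a pose let the fingers close, or fill a call up. It gives the time, the measured TCP pose, the force, the opening and the grip force at its end, in the units of the state.
- r.get_obs(): the state, without advancing time (a new reading comes with each control period).
- r.get_image(name): name is "side" or "top" or "wrist"; returns (picture, depth): 400x640x3 uint8, red, green, blue; 400x640 float32, m along the optical axis (not along the pixel's ray), 0 where there is no reading.
- r.camera_model(name): a dict with "K" (3x3 intrinsics, pixels), "k1" (the pictures are not rectified: a ray, as slopes to the right and down, at radius r is drawn at 1 + k1 r^2 times it, then the intrinsics apply), "view" (4x4, takes a point from world to camera coordinates); the wrist camera has in their place "hand_eye" (4x4, takes a point from camera to tool coordinates, whose origin is the TCP and whose axes are the flange's). Camera axes: x right, y up, looking along -z (the intrinsics and any distortion apply to the point x, -y, -z); pixel columns grow to the right and rows downward; lengths in m; the calibration is good to about 2 mm. A picture is of the moment at which its call begins: read the wrist's pose just before it. camera_model takes no time and is no camera call.
- r.hand_in(): hands the job in; it is judged then, once.
The state is a dict: "time": time; "q": joint angles; "dq": joint speeds; "joint_efforts": joint torques, N m; "ee_pos": TCP position; "eef_rot": TCP orientation; "wrist_force": force on the tool from outside, world axes, zero at the start; "torque": the same for the moment, N m; "finger_gap": finger opening in m; "grip_force": force on a finger pad.
Only numpy, scipy, OpenCV 4.12 (cv2) and the standard library are available. Lean on these libraries where they do the work, as an engineer would, in place of code of your own. Each camera call takes 0.05 s, during which the arm holds its last target. There are 200 camera calls.

## Task

Two tins are stacked on my sharpening stone in the tin rack. Slide the stone out of the rack towards you, pressing it only lightly, as it is brittle, so that the tins stay behind the rack's rail, still stacked and upright, without touching them; only when it lies clear of the tins on the rack's landing, pick it up and set it gently down, same way up, fully home in the sharpening holder. Leave the other things where they are.

Things in the scene. Friction and masses are not known exactly. Their poses are not given: they have to be found in the camera images.
- rack: Fixed light-wood tin rack, 117 mm wide. Origin: underside of its board, middle of the slot's mouth; x points into the slot, away from the robot. Baseboard top at z=5 mm, x=-140 to 205. Two runners (tops z=19 mm) from x=0 to 205 mm, at y=26.5 to 58.5 mm each side, leave a 53 mm wide slot, closed by a stop at x=197. Stands on feet, 1 to 7 mm above the worktop.
- rail (a point): Middle of the rack's steel front rail, a 10 mm round bar across the slot at x=92 mm, z=38 mm of the rack (underside at z=33), on posts at y=42.5 mm each side with 12 mm balls. It holds the tins back while the stone slides out under it.
- landing (a point): Middle, on the surface, of the rack's bare baseboard in front of the slot (the landing, 140 mm long, level with the slot's floor). The waxed wood is slippery (friction about 0.15). When the stone has been drawn 115 mm or more its middle lies out here, clear of the runners, and its 46 mm width can be gripped from above.
- stone: Sharpening stone, 180 (x) x 46 (y) x 18 (z) mm, 0.3 kg, white above, red-brown below. Origin: centre of underside. Starts on the baseboard in the slot, front end 2 to 12 mm inside the mouth, top 4 mm above the runners, which leave no room to grip its sides. Brittle: in the slot, press under 30 N in all, knocks included; no hard strike (60 N) on the holder.
- stone_front (a point): Point on the stone's top, 30 mm from its front end. About 75 mm of the top is bare in front of the rail. Fingertips pressing here with 8 to 14 N and moving towards the robot draw the stone along (friction about 1, but it lags and creeps; it may need a second go). Stone and rack are rigid: 1 mm too deep is far too much force, so feel for the surface.
- tin_low: Lower food tin, loose, 75 mm diameter, 58 mm high, about 0.1 kg. Origin: centre of its underside. It stands on the stone, 2 to 7 mm behind the rail; when the stone is drawn out it first comes up to the rail and finally settles 4 mm lower, on the two runners.
- tin_top: Upper food tin, the same size, loose, standing on the lower one. Origin: centre of its underside.
- holder: Fixed sharpening holder, dark wood base 216 (x) x 70 (y) mm, black rubber stops. Origin: centre of underside. The stone lies on the base top (z=10 mm) between two end stops (186 mm apart, tops z=20) and four corner cheeks (52 mm apart in y, tops z=18, from 75 mm off the middle outwards): 3 mm play each way. Sides open in between, for fingers. Either way round. On feet 1 to 7 mm high.
- mug: Black and white mug, 86 x 117 x 99 mm, bystander. Origin: centre of underside.
- mill: Wooden pepper mill, 58 mm diameter, 170 mm high, bystander. Origin: centre of underside.
- spice_jar: Small spice jar with dark cap, 41 mm diameter, 105 mm high, bystander. Origin: centre of underside.
- coffee_pot: Coffee jar with white lid, 106 mm diameter, 182 mm high, bystander. Origin: centre of underside.
- cup: Cream cup, 129 x 87 x 94 mm, bystander. Origin: centre of underside.

How it is judged:
By the outcome, as a careful person would: the job done as asked, in the order asked, and still so for the second after the job is handed in, with the robot touching nothing.
It also fails if it takes over 72 s, if anything falls off the work surface, if the arm or the gripper's body presses on something with over 40 N, if the wrist force passes 120 N, or if a joint passes its speed limit or range.

## Working session

There is one attempt and no reset: what is moved stays moved. The work goes in short steps, Python scripts to look and compute and a tool call to move; the robot and the scene stay as the last step left them, time stands still between calls to the robot, and variables do not carry over. Pictures are saved under pics/ and viewed, at most 10 in all, crops included, and the job is handed in when it is done.

Besides the shell and the picture viewer there is one more tool, called as name([rows], argument=value, ...), one row to a line, values as JSON. apply_moves: Moves the arm, as the interface text tells. Its arguments: {"type":"object","properties":{"increments":{"type":"array","items":{"type":"array"}},"grip_force":{"type":"number"}},"required":["increments"]}

```bash
mkdir -p pics; cat > h.py <<'E'
import numpy as np,cv2
from rig import r
from scipy.spatial.transform import Rotation as R
def rot(q): return R.from_quat([q[1],q[2],q[3],q[0]]).as_matrix()
def T(name,o=None):
    m=r.camera_model(name)
    if 'view' in m: return m,np.linalg.inv(np.array(m['view']))
    o=o or r.get_obs(); W=np.eye(4); W[:3,:3]=rot(o['eef_rot']); W[:3,3]=o['ee_pos']
    return m,W@np.array(m['hand_eye'])
def rays(m,C,uv):
    K=np.array(m['K'],float); uv=np.array(uv,float).reshape(-1,1,2)
    p=cv2.undistortPoints(uv,K,np.array([m['k1'],0,0,0,0.]),None,None,None).reshape(-1,2) if 0 else cv2.undistortPoints(uv,K,np.array([m['k1'],0,0,0,0.])).reshape(-1,2)
    d=np.c_[p[:,0],-p[:,1],-np.ones(len(p))]
    return C[:3,3],d@C[:3,:3].T
def onplane(m,C,uv,z):
    c,d=rays(m,C,uv); return c+d*((z-c[2])/d[:,2])[:,None]
def ptsdepth(m,C,uv,dep):
    c,d=rays(m,C,uv); return c+d*np.array(dep)[:,None]
def cloud(name,img,dep):
    m,C=T(name); v,u=np.mgrid[0:400,0:640]; 
    return ptsdepth(m,C,np.c_[u.ravel(),v.ravel()],dep.ravel()).reshape(400,640,3)
E
python3 - <<'E'
from h import *
o=r.get_obs(); print({k:np.round(v,3) for k,v in o.items()})
for n in ['top','side','wrist']:
    m,C=T(n); print(n,np.round(C,3).tolist(),m['K'],m['k1'])
    i,d=r.get_image(n); cv2.imwrite(f'pics/{n}0.png',i[...,::-1]); np.savez(f'{n}0.npz',i=i,d=d)
    print((d>0).mean())
E
```

```text
{'time': np.float64(0.0), 'q': array([ 1.309,  0.469, -0.049,  1.534,  0.024,  1.141, -0.082]), 'dq': array([-0.   , -0.002, -0.002, -0.002, -0.002, -0.001, -0.001]), 'joint_efforts': array([ 0.0000e+00, -5.0798e+01, -8.0000e-02, -2.3615e+01, -6.1000e-02,
        3.8000e-02,  0.0000e+00]), 'ee_pos': array([ 0.156, -0.656,  0.239]), 'eef_rot': array([-0.001,  0.993,  0.116, -0.   ]), 'wrist_force': array([ 0.512, -0.714,  0.094]), 'torque': array([-0.049, -0.006, -0.01 ]), 'grip_force': np.float64(0.0), 'finger_gap': np.float64(0.087)}
top [[0.027, 0.995, -0.098, 0.415], [-1.0, 0.027, -0.003, -0.064], [-0.0, 0.098, 0.995, 1.305], [0.0, 0.0, 0.0, 1.0]] [[395.89212613   0.         317.91647973]
 [  0.         395.89212613 197.97816051]
 [  0.           0.           1.        ]] -0.015242189624387512
0.99603515625
side [[-0.958, 0.215, -0.193, 0.326], [-0.288, -0.742, 0.606, 0.6], [-0.013, 0.635, 0.772, 0.915], [0.0, 0.0, 0.0, 1.0]] [[377.820779     0.         315.40740705]
 [  0.         377.820779   196.81467937]
 [  0.           0.           1.        ]] -0.0756899939010245
0.9959296875
wrist [[0.231, 0.944, 0.235, 0.217], [-0.973, 0.225, 0.054, -0.641], [-0.002, -0.241, 0.971, 0.384], [0.0, 0.0, 0.0, 1.0]] [[353.19797409   0.         324.21999769]
 [  0.         353.19797409 201.44580262]
 [  0.           0.           1.        ]] -0.0020338453716270727
0.9944375
```

View pics/top0.png

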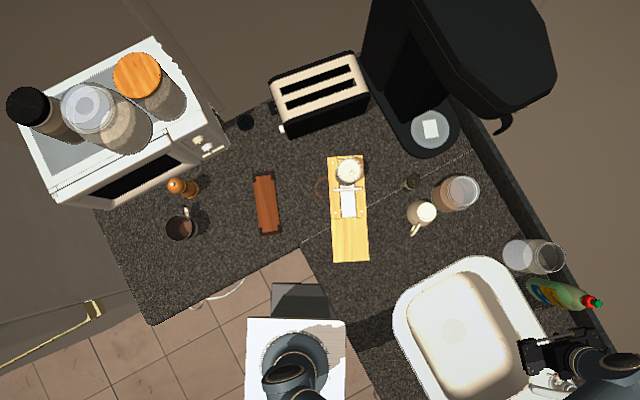

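View pics/side0.png

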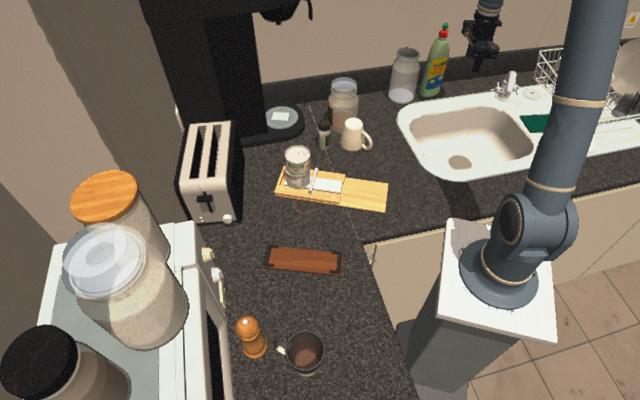

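The top view shows the rack at about (350,208), running from (328,155) to (370,262), with the white stone at (348,203), the tins at (349,170) and the holder at (266,205). The side view shows the same, with the tins stacked behind the rail at (298,168).

```bash
python3 - <<'E'
from h import *
for n in ['top','side']:
    f=np.load(f'{n}0.npz'); i,d=f['i'],f['d']; P=cloud(n,i,d); m,C=T(n)
    hsv=cv2.cvtColor(i,cv2.COLOR_RGB2HSV); H,S,V=[hsv[...,k].astype(int) for k in range(3)]
    ws=(P[...,0]>.3)&(P[...,0]<.95)&(P[...,1]>-.5)&(P[...,1]<.4)&(P[...,2]<.06)
    masks={'wood':(H>10)&(H<28)&(S>70)&(V>140)&ws,'stone':(S<40)&(V>200)&ws,'holder':(H<12)&(S>110)&(V>50)&ws}
    for k,M in masks.items():
        M=M.astype(np.uint8); nn,l,st,ce=cv2.connectedComponentsWithStats(M)
        for j in range(1,nn):
            if st[j,4]<150: continue
            p=P[l==j]; z=np.median(p[:,2])
            uv=np.argwhere(l==j)[:,::-1]; q=onplane(m,C,uv,z)[:,:2]
            (c,s,a)=cv2.minAreaRect((q*1000).astype(np.float32))
            print(n,k,st[j],'z',np.round(np.percentile(p[:,2],[5,25,50,75,95]),3),'rect',np.round(c),np.round(s),round(a,1))
    b=P[(P[...,0]>.4)&(P[...,0]<.9)&(abs(P[...,1]+.0)<.3)&(P[...,2]<.05)]
    print('table z',np.median(b[:,2]))
E
```

```text
top wood [ 327  155   43  108 2685] z [0.004 0.008 0.011 0.022 0.026] rect [ 514. -158.] [349. 120.] 4.8
top wood [254 176  25  56 931] z [0.007 0.009 0.011 0.013 0.016] rect [521. 110.] [182.  63.] 9.3
top stone [423 119  16  20 237] z [0.035 0.038 0.04  0.041 0.043] rect [ 778. -421.] [59. 44.] 9.9
top stone [333 184  29  34 474] z [0.022 0.025 0.027 0.03  0.047] rect [ 536. -157.] [105.  91.] 6.0
top holder [ 253  174   27   59 1164] z [0.006 0.009 0.011 0.013 0.016] rect [522. 110.] [189.  71.] 9.6
table z 0.00014029190945219483
side wood [ 274  165  115   48 2426] z [0.007 0.01  0.012 0.023 0.026] rect [ 514. -159.] [350. 134.] 4.7
side wood [269 258  68  12 431] z [0.01  0.012 0.013 0.014 0.016] rect [518. 127.] [183.  30.] 13.9
side wood [243 342  24  16 167] z [0.012 0.015 0.038 0.052 0.059] rect [546. 386.] [52. 31.] 34.8
side stone [307 168  35  25 395] z [0.026 0.027 0.029 0.03  0.049] rect [ 535. -166.] [104.  96.] 1.7
side holder [ 263  246   81   30 1433] z [0.009 0.011 0.012 0.014 0.016] rect [518. 114.] [212.  73.] 9.4
table z 0.001301721623635732
```

```bash
cat >> h.py <<'E'
def Rdown(yaw): 
    c,s=np.cos(yaw),np.sin(yaw); return np.array([[c,s,0],[s,-c,0],[0,0,-1.]])
def inc(pos,yawdeg,o=None):
    o=o or r.get_obs(); R0=rot(o['eef_rot']); 
    t=R0.T@(np.array(pos)-o['ee_pos'])/.6
    v=R.from_matrix(R0.T@Rdown(np.radians(yawdeg))).as_rotvec()/np.pi
    print('shift',np.round(t,5).tolist(),'turn',np.round(v,5).tolist(),'mm',np.linalg.norm(t)*600)
def st():
    o=r.get_obs(); x=rot(o['eef_rot'])[:,0]; print('t',round(float(o['time']),2),np.round(o['ee_pos'],5),'yaw',np.degrees(np.arctan2(x[1],x[0])).round(2),'F',np.round(o['wrist_force'],1),'q',np.round(o['q'],2)); return o
E
python3 - <<'E'
from h import *
o=st(); inc([.49,-.13,.3],4.8)
E
```

```text
t 0.15 [ 0.15563 -0.65639  0.23876] yaw 13.34 F [-0.2  1.1  0.2] q [ 1.31  0.47 -0.05  1.53  0.02  1.14 -0.08]
shift [0.74464, -0.72524, -0.10106] turn [-0.00046, 5e-05, 0.04743] mm 626.6117785379067
```

apply_moves([
  [[0.745,-0.725,-0.1],[0,0,0.047],0],
  [[0.745,-0.725,-0.1],[0,0,0.047],0],
  [[0.745,-0.725,-0.1],[0,0,0.047],0],
  [[0.745,-0.725,-0.1],[0,0,0.047],0],
  [[0.745,-0.725,-0.1],[0,0,0.047],0],
  [[0.745,-0.725,-0.1],[0,0,0.047],0],
  [[0.745,-0.725,-0.1],[0,0,0.047],0],
  [[0.745,-0.725,-0.1],[0,0,0.047],0],
  [[0.745,-0.725,-0.1],[0,0,0.047],0],
  [[0.745,-0.725,-0.1],[0,0,0.047],0],
])

```text
time: 0.98
ee_pos: [0.3787, -0.3048, 0.2797]
eef_rot: [0.0, 0.999, 0.042, -0.0]
wrist_force: [1.6, -0.2, 0.5]
finger_gap: 0.0283
grip_force: 0.0
```

```bash
python3 - <<'E'
from h import *
o=st(); inc([.49,-.13,.3],4.8)
E
```

```text
t 0.98 [ 0.37871 -0.30482  0.27967] yaw 4.86 F [ 1.6 -0.2  0.5] q [ 0.8   0.13 -0.24  1.9   0.04  1.11 -0.93]
shift [0.20952, -0.27457, -0.03399] turn [0.00011, 2e-05, 0.00036] mm 208.22955223277975
```

apply_moves([
  [[0.2,-0.26,-0.033],[0,0,0],0],
  [[0.2,-0.26,-0.033],[0,0,0],0],
  [[0.2,-0.26,-0.033],[0,0,0],0],
  [[0.2,-0.26,-0.033],[0,0,0],0],
  [[0.2,-0.26,-0.033],[0,0,0],0],
  [[0.2,-0.26,-0.033],[0,0,0],0],
  [[0.2,-0.26,-0.033],[0,0,0],0],
  [[0.2,-0.26,-0.033],[0,0,0],0],
  [[0.2,-0.26,-0.033],[0,0,0],0],
  [[0.2,-0.26,-0.033],[0,0,0],0],
])

```text
time: 1.82
ee_pos: [0.4837, -0.1426, 0.299]
eef_rot: [0.0, 0.999, 0.041, -0.0]
wrist_force: [0.6, 0.3, 0.8]
finger_gap: 0.0005
grip_force: 0.0
```

```bash
python3 - <<'E'
from h import *
import pickle
o=st(); m,C=T('wrist',o)
i,d=r.get_image('wrist'); cv2.imwrite('pics/w1.png',i[...,::-1]); np.savez('w1.npz',i=i,d=d,C=C)
E
```

```text
t 1.82 [ 0.48374 -0.14263  0.29896] yaw 4.71 F [0.6 0.3 0.8] q [ 0.54  0.16 -0.39  1.83  0.07  1.16 -1.35]
```

View pics/w1.png

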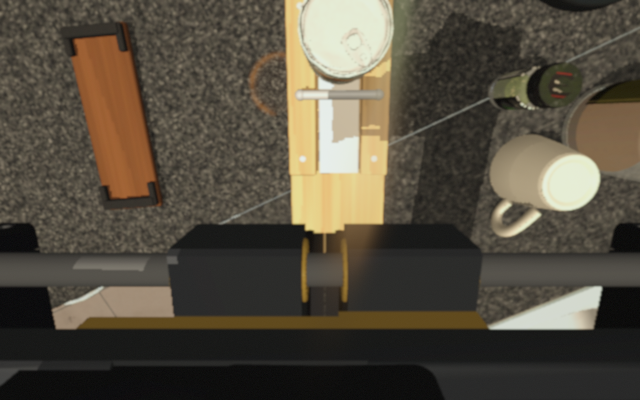

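The wrist view shows the white stone at columns 318–360, rows 100–172, under the rail at row 95. The runner fronts are at row 172, the rack edges at columns 288 and 390, and the holder spans (65–158, 25–208).

```bash
cat > meas.py <<'E'
from h import *
def wr(fn):
    f=np.load(fn); i,d,C=f['i'],f['d'],f['C']; m=r.camera_model('wrist')
    v,u=np.mgrid[0:400,0:640]; P=ptsdepth(m,C,np.c_[u.ravel(),v.ravel()],d.ravel()).reshape(400,640,3)
    return i,d,C,m,P,cv2.cvtColor(i,cv2.COLOR_RGB2HSV).astype(int)
def rect(m,C,M,z):
    q=onplane(m,C,np.argwhere(M)[:,::-1],z)[:,:2]*1000
    c,s,a=cv2.minAreaRect(q.astype(np.float32)); return np.round(c,1),np.round(s,1),round(a,2)
def big(M):
    n,l,s,c=cv2.connectedComponentsWithStats(M.astype(np.uint8)); return l==1+np.argmax(s[1:,4])
E
python3 - <<'E'
from meas import *
i,d,C,m,P,hsv=wr('w1.npz'); H,S,V=[hsv[...,k] for k in range(3)]
tb=P[60:200,170:280]; print('table',np.percentile(tb[...,2],[5,50,95]))
row=140
print('row140',[(c,i[row,c].tolist(),round(float(P[row,c,2]),4)) for c in range(282,396,4)])
col=338
print('col',[(rr,i[rr,col].tolist(),round(float(P[rr,col,2]),4)) for rr in range(84,226,4)])
hm=big((H<14)&(S>100)&(V>50)&(np.mgrid[0:400,0:640][1]<200)&(np.mgrid[0:400,0:640][0]<215))
z=np.median(P[hm][:,2]); print('holder z',z,rect(m,C,hm,z))
blk=(np.mgrid[0:400,0:640][1]<170)&(np.mgrid[0:400,0:640][1]>55)&(np.mgrid[0:400,0:640][0]<215)&(P[...,2]>.008)&(P[...,2]<.035)
blk=big(blk); print('holder full', rect(m,C,blk,z+.006), np.percentile(P[blk][:,2],[5,50,95,99]))
E
```

```text
table [-0.00110926  0.00028028  0.00168723]
row140 [(282, [70, 66, 56], 0.0015), (286, [105, 97, 83], -0.0023), (290, [226, 199, 130], 0.0241), (294, [231, 206, 135], 0.0241), (298, [232, 200, 131], 0.0229), (302, [232, 199, 130], 0.0229), (306, [232, 204, 134], 0.0241), (310, [231, 205, 134], 0.0243), (314, [225, 202, 132], 0.025), (318, [190, 169, 132], 0.0096), (322, [231, 238, 234], 0.027), (326, [231, 237, 233], 0.0273), (330, [229, 235, 231], 0.026), (334, [197, 183, 157], 0.0287), (338, [202, 193, 173], 0.0273), (342, [216, 216, 203], 0.0278), (346, [231, 237, 229], 0.0276), (350, [231, 237, 228], 0.0269), (354, [230, 236, 226], 0.0264), (358, [215, 210, 186], 0.027), (362, [224, 195, 133], 0.0234), (366, [229, 204, 142], 0.0243), (370, [228, 197, 137], 0.0231), (374, [227, 195, 134], 0.024), (378, [225, 197, 135], 0.0243), (382, [197, 167, 114], 0.0246), (386, [194, 165, 112], 0.0229), (390, [120, 108, 88], 0.0001), (394, [123, 114, 98], -0.0005)]
col [(84, [156, 144, 122], 0.0281), (88, [199, 186, 160], 0.0273), (92, [163, 156, 142], 0.0463), (96, [157, 150, 136], 0.0474), (
[... 513 characters left out ...]
, [231, 237, 230], 0.0265), (168, [230, 237, 230], 0.0287), (172, [231, 231, 213], 0.0278), (176, [231, 209, 139], 0.0081), (180, [231, 210, 141], 0.0093), (184, [231, 212, 142], 0.0099), (188, [231, 211, 142], 0.011), (192, [231, 211, 142], 0.0101), (196, [231, 211, 142], 0.0091), (200, [231, 210, 141], 0.0096), (204, [231, 210, 140], 0.0103), (208, [230, 209, 140], 0.0095), (212, [230, 208, 140], 0.0083), (216, [230, 208, 139], 0.0093), (220, [229, 207, 137], 0.0098), (224, [229, 206, 137], 0.0089)]
holder z 0.012207540183438476 (array([517.2, 110.3]), array([213.9,  72.7]), 9.62)
holder full (array([518.1, 109.2]), array([211.9,  75.3]), 9.61) [0.01067294 0.01243039 0.0220907  0.02314884]
```

```bash
python3 - <<'E'
from meas import *
i,d,C,m,P,hsv=wr('w1.npz'); H,S,V=[hsv[...,k] for k in range(3)]
zb=P[178:224,300:380,2]; zs=P[144:168,325:354,2]; zr=np.r_[P[120:165,294:312,2].ravel(),P[120:165,366:382,2].ravel()]
print('board,runner,stone',np.median(zb),np.median(zr),np.median(zs))
def fit(pts): # line x-> y
    k=np.polyfit(pts[:,0],pts[:,1],1); return k
def rowedges(rows,f,z):
    uv=[]
    for rr in rows:
        c=f(rr); uv.append(c)
    a=np.array(uv); L=onplane(m,C,np.c_[a[:,0],rows],z); Rr=onplane(m,C,np.c_[a[:,1],rows],z)
    l,q=fit(L),fit(Rr); mid=(l+q)/2; 
    print('ang',np.degrees(np.arctan([l[0],q[0]])).round(2),'y at x=.48',np.polyval(mid,.48).round(4),'width',(abs(np.polyval(l,.53)-np.polyval(q,.53))*np.cos(.083)).round(4))
wood=(S>60)&(V>140)
def f1(rr):
    c=np.flatnonzero(wood[rr,270:405])+270; return c.min()-.5,c.max()+.5
print('rack runner'); rowedges(np.arange(110,168),f1,.0238)
print('rack board'); rowedges(np.arange(180,220),f1,.0097)
def f2(rr):
    w=(S[rr]<62)&(V[rr]>185)|((S[rr]<62)&(np.arange(640)>325)&(np.arange(640)<350)); c=np.flatnonzero(w[312:368])+312; return c.min()-.5,c.max()+.5
print('stone'); rowedges(np.arange(145,168),f2,.0277)
# stone front
fr=[]
for c in range(326,352):
    s=S[150:190,c]; fr.append(150+np.argmax(s>50)-.5)
F=onplane(m,C,np.c_[np.arange(326,352),fr],.0277); print('stone front',F.mean(0).round(4),np.ptp(F[:,0]))
rm=big((P[...,2]>.041)&(P[...,2]<.056)&(np.mgrid[0:400,0:640][0]>86)&(np.mgrid[0:400,0:640][0]<105)&(np.mgrid[0:400,0:640][1]>290)&(np.mgrid[0:400,0:640][1]<390))
print('rail',rect(m,C,rm,.0427))
# runner front: colour gradient in runner cols
g=cv2.GaussianBlur(P[...,2].astype(np.float32),(3,3),0)
for cs in (range(296,312),range(366,380)):
    rr=[155+np.argmax(P[155:190,c,2]<.0165)-.5 for c in cs]; q=onplane(m,C,np.c_[list(cs),rr],.0237); print('runner front',np.median(q,0).round(4))
tm=big((P[...,2]>.13)&(P[...,2]<.16)&(np.mgrid[0:400,0:640][0]<90)); print('tin',np.median(P[tm],0),rect(m,C,tm,.144))
E
```

```text
board,runner,stone 0.009726894527177454 0.023711351373529338 0.027612484503675955
rack runner
ang [4.83 6.01] y at x=.48 -0.1589 width 0.1176
rack board
ang [3.56 5.  ] y at x=.48 -0.1592 width 0.1162
stone
ang [4.51 6.07] y at x=.48 -0.1594 width 0.0463
stone front [ 0.4807 -0.1593  0.0277] 0.002457446071760072
rail (array([ 568.6, -151.1]), array([11.5, 96. ]), 4.74)
runner front [ 0.4741 -0.1177  0.0237]
runner front [ 0.481  -0.2005  0.0237]
tin [ 0.61003259 -0.14834497  0.14037833] (array([ 604.6, -148.6]), array([56.8, 74.3]), 4.74)
```

```bash
python3 - <<'E'
from h import *
o=st(); inc([.5233,-.1552,.055],4.8)
E
```

```text
t 1.87 [ 0.48389 -0.14247  0.29907] yaw 4.73 F [ 0.2 -1.5 -0.4] q [ 0.54  0.16 -0.39  1.83  0.07  1.16 -1.35]
shift [0.06391, 0.02645, 0.40675] turn [8e-05, 0.00016, -0.00041] mm 247.55618924951432
```

apply_moves([
  [[0.064,0.026,0.08],[0,0,0],0],
  [[0.064,0.026,0.14],[0,0,0],0],
  [[0.064,0.026,0.2],[0,0,0],0],
  [[0.064,0.026,0.26],[0,0,0],0],
  [[0.064,0.026,0.31],[0,0,0],0],
  [[0.064,0.026,0.35],[0,0,0],0],
  [[0.064,0.026,0.38],[0,0,0],0],
  [[0.064,0.026,0.395],[0,0,0],0],
  [[0.064,0.026,0.405],[0,0,0],0],
  [[0.064,0.026,0.405],[0,0,0],0],
])

```text
time: 2.7
ee_pos: [0.5237, -0.1538, 0.0557]
eef_rot: [-0.0, 0.999, 0.042, -0.001]
wrist_force: [0.1, -0.8, -0.0]
finger_gap: 0.0004
grip_force: 0.0
```

```bash
python3 - <<'E'
from h import *
o=st(); inc([.5233,-.1552,.055],4.8)
E
```

```text
t 2.7 [ 0.52374 -0.15385  0.05569] yaw 4.83 F [ 0.1 -0.8 -0. ] q [ 0.46  0.52 -0.32  1.98  0.25  0.68 -1.51]
shift [-0.00093, 0.00219, 0.00114] turn [-7e-05, 0.00035, 0.00018] mm 1.5814247261296048
```

apply_moves([
  [[0,0.001,0.002],[0,0,0],0],
  [[0,0.002,0.004],[0,0,0],0],
  [[0,0.002,0.006],[0,0,0],0],
  [[0,0.002,0.008],[0,0,0],0],
  [[0,0.002,0.009],[0,0,0],0],
  [[0,0.002,0.01],[0,0,0],0],
  [[0,0.002,0.011],[0,0,0],0],
  [[0,0.002,0.0115],[0,0,0],0],
  [[0,0.002,0.012],[0,0,0],0],
  [[0,0.002,0.0125],[0,0,0],0],
])

```text
time: 3.53
ee_pos: [0.5243, -0.1546, 0.0487]
eef_rot: [0.0, 0.999, 0.043, 0.0]
wrist_force: [1.3, -0.3, 0.4]
finger_gap: 0.0007
grip_force: 0.0
```

apply_moves([
  [[0,0,0.0003],[0,0,0],0],
  [[0,0,0.0006],[0,0,0],0],
  [[0,0,0.0009],[0,0,0],0],
  [[0,0,0.0012],[0,0,0],0],
  [[0,0,0.0015],[0,0,0],0],
  [[0,0,0.0018],[0,0,0],0],
  [[0,0,0.0021],[0,0,0],0],
  [[0,0,0.0024],[0,0,0],0],
  [[0,0,0.0025],[0,0,0],0],
  [[0,0,0.0025],[0,0,0],0],
])

```text
time: 4.37
ee_pos: [0.5242, -0.1546, 0.0472]
eef_rot: [0.0, 0.999, 0.043, -0.0]
wrist_force: [0.6, 0.2, -0.9]
finger_gap: 0.0005
grip_force: 0.0
```

apply_moves([
  [[0,0,0.0001],[0,0,0],0],
  [[0,0,0.0002],[0,0,0],0],
  [[0,0,0.0003],[0,0,0],0],
  [[0,0,0.0004],[0,0,0],0],
  [[0,0,0.0005],[0,0,0],0],
  [[0,0,0.0006],[0,0,0],0],
  [[0,0,0.0007],[0,0,0],0],
  [[0,0,0.0008],[0,0,0],0],
  [[0,0,0.0008],[0,0,0],0],
  [[0,0,0.0008],[0,0,0],0],
])

```text
time: 5.2
ee_pos: [0.5243, -0.1546, 0.0468]
eef_rot: [0.0, 0.999, 0.043, 0.0]
wrist_force: [-1.1, 0.5, -0.5]
finger_gap: 0.0003
grip_force: 0.0
```

apply_moves([
  [[0,0,0.0001],[0,0,0],0],
  [[0,0,0.0002],[0,0,0],0],
  [[0,0,0.0003],[0,0,0],0],
  [[0,0,0.0004],[0,0,0],0],
  [[0,0,0.0005],[0,0,0],0],
  [[0,0,0.0006],[0,0,0],0],
  [[0,0,0.0007],[0,0,0],0],
  [[0,0,0.0008],[0,0,0],0],
  [[0,0,0.0008],[0,0,0],0],
  [[0,0,0.0008],[0,0,0],0],
])

```text
time: 6.03
ee_pos: [0.5242, -0.1546, 0.0463]
eef_rot: [0.0, 0.999, 0.043, 0.0]
wrist_force: [-0.3, 0.0, 0.7]
finger_gap: 0.0004
grip_force: 0.0
```

apply_moves([
  [[0,0,0.0001],[0,0,0],0],
  [[0,0,0.0002],[0,0,0],0],
  [[0,0,0.0003],[0,0,0],0],
  [[0,0,0.0004],[0,0,0],0],
  [[0,0,0.0005],[0,0,0],0],
  [[0,0,0.0006],[0,0,0],0],
  [[0,0,0.0007],[0,0,0],0],
  [[0,0,0.0007],[0,0,0],0],
  [[0,0,0.0007],[0,0,0],0],
  [[0,0,0.0007],[0,0,0],0],
])

```text
time: 6.87
ee_pos: [0.5243, -0.1546, 0.0459]
eef_rot: [0.0, 0.999, 0.043, 0.0]
wrist_force: [-0.3, -0.7, -0.2]
finger_gap: 0.0007
grip_force: 0.0
```

apply_moves([
  [[0,0,0.0001],[0,0,0],0],
  [[0,0,0.0002],[0,0,0],0],
  [[0,0,0.0003],[0,0,0],0],
  [[0,0,0.0004],[0,0,0],0],
  [[0,0,0.0005],[0,0,0],0],
  [[0,0,0.0006],[0,0,0],0],
  [[0,0,0.0006],[0,0,0],0],
  [[0,0,0.0006],[0,0,0],0],
  [[0,0,0.0006],[0,0,0],0],
  [[0,0,0.0006],[0,0,0],0],
])

```text
time: 7.7
ee_pos: [0.5242, -0.1546, 0.0455]
eef_rot: [0.0, 0.999, 0.043, 0.0]
wrist_force: [-0.6, -0.9, 0.4]
finger_gap: 0.0007
grip_force: 0.0
```

apply_moves([
  [[0,0,0.0001],[0,0,0],0],
  [[0,0,0.0002],[0,0,0],0],
  [[0,0,0.0003],[0,0,0],0],
  [[0,0,0.0004],[0,0,0],0],
  [[0,0,0.0005],[0,0,0],0],
  [[0,0,0.0006],[0,0,0],0],
  [[0,0,0.0006],[0,0,0],0],
  [[0,0,0.0006],[0,0,0],0],
  [[0,0,0.0006],[0,0,0],0],
  [[0,0,0.0006],[0,0,0],0],
])

```text
time: 8.53
ee_pos: [0.5243, -0.1546, 0.0452]
eef_rot: [0.0, 0.999, 0.043, 0.0]
wrist_force: [0.0, -0.1, 0.1]
finger_gap: 0.0002
grip_force: 0.0
```

apply_moves([
  [[0,0,0.0001],[0,0,0],0],
  [[0,0,0.0002],[0,0,0],0],
  [[0,0,0.0003],[0,0,0],0],
  [[0,0,0.0004],[0,0,0],0],
  [[0,0,0.0004],[0,0,0],0],
  [[0,0,0.0004],[0,0,0],0],
  [[0,0,0.0004],[0,0,0],0],
  [[0,0,0.0004],[0,0,0],0],
  [[0,0,0.0004],[0,0,0],0],
  [[0,0,0.0004],[0,0,0],0],
])

```text
time: 9.37
ee_pos: [0.5243, -0.1546, 0.0449]
eef_rot: [0.0, 0.999, 0.043, 0.0]
wrist_force: [0.2, -1.2, 0.0]
finger_gap: 0.0008
grip_force: 0.0
```

apply_moves([
  [[0,0,0.0001],[0,0,0],0],
  [[0,0,0.0002],[0,0,0],0],
  [[0,0,0.0003],[0,0,0],0],
  [[0,0,0.0004],[0,0,0],0],
  [[0,0,0.0004],[0,0,0],0],
  [[0,0,0.0004],[0,0,0],0],
  [[0,0,0.0004],[0,0,0],0],
  [[0,0,0.0004],[0,0,0],0],
  [[0,0,0.0004],[0,0,0],0],
  [[0,0,0.0004],[0,0,0],0],
])

```text
time: 10.2
ee_pos: [0.5243, -0.1546, 0.0449]
eef_rot: [0.0, 0.999, 0.043, 0.0]
wrist_force: [-1.8, -0.5, 5.4]
finger_gap: 0.0006
grip_force: 2.6
```

apply_moves([
  [[0,0,0.0001],[0,0,0],0],
  [[0,0,0.0002],[0,0,0],0],
  [[0,0,0.0002],[0,0,0],0],
  [[0,0,0.0002],[0,0,0],0],
  [[0,0,0.0002],[0,0,0],0],
  [[0,0,0.0002],[0,0,0],0],
  [[0,0,0.0002],[0,0,0],0],
  [[0,0,0.0002],[0,0,0],0],
  [[0,0,0.0002],[0,0,0],0],
  [[0,0,0.0002],[0,0,0],0],
])

```text
time: 11.03
ee_pos: [0.5243, -0.1546, 0.0449]
eef_rot: [0.0, 0.999, 0.043, 0.0]
wrist_force: [-1.4, -0.2, 7.0]
finger_gap: 0.0005
grip_force: 3.1
```

apply_moves([
  [[0,0,0.0001],[0,0,0],0],
  [[0,0,0.0002],[0,0,0],0],
  [[0,0,0.0002],[0,0,0],0],
  [[-0.001,0,0.0002],[0,0,0],0],
  [[-0.002,0,0.0002],[0,0,0],0],
  [[-0.003,0,0.0002],[0,0,0],0],
  [[-0.005,0,0.0002],[0,0,0],0],
  [[-0.006,0,0.0002],[0,0,0],0],
  [[-0.008,0,0.0002],[0,0,0],0],
  [[-0.01,0,0.0002],[0,0,0],0],
])

```text
time: 11.87
ee_pos: [0.5193, -0.1552, 0.0449]
eef_rot: [0.0, 0.999, 0.043, 0.001]
wrist_force: [3.8, 1.0, 5.3]
finger_gap: 0.0005
grip_force: 2.3
```

apply_moves([
  [[0,0,0.0001],[0,0,0],0],
  [[0,0,0.0002],[0,0,0],0],
  [[-0.001,0,0.0003],[0,0,0],0],
  [[-0.003,0,0.0004],[0,0,0],0],
  [[-0.006,0,0.0004],[0,0,0],0],
  [[-0.009,0,0.0004],[0,0,0],0],
  [[-0.012,0,0.0004],[0,0,0],0],
  [[-0.015,0,0.0004],[0,0,0],0],
  [[-0.018,0,0.0004],[0,0,0],0],
  [[-0.02,0,0.0004],[0,0,0],0],
])

```text
time: 12.7
ee_pos: [0.5077, -0.1561, 0.0448]
eef_rot: [0.0, 0.999, 0.043, 0.002]
wrist_force: [5.2, 0.2, 4.7]
finger_gap: 0.0003
grip_force: 2.6
```

apply_moves([
  [[0,0,0.0002],[0,0,0],0],
  [[0,0,0.0004],[0,0,0],0],
  [[0,0,0.0005],[0,0,0],0],
  [[0,0,0.0005],[0,0,0],0],
  [[0,0,0.0005],[0,0,0],0],
  [[0,0,0.0005],[0,0,0],0],
  [[0,0,0.0005],[0,0,0],0],
  [[0,0,0.0005],[0,0,0],0],
  [[0,0,0.0005],[0,0,0],0],
  [[0,0,0.0005],[0,0,0],0],
])

```text
time: 13.53
ee_pos: [0.5075, -0.1562, 0.0448]
eef_rot: [0.0, 0.999, 0.043, 0.001]
wrist_force: [3.6, 0.6, 9.5]
finger_gap: 0.0003
grip_force: 4.2
```

```bash
python3 - <<'E'
from h import *
o=st(); m,C=T('wrist',o)
i,d=r.get_image('wrist'); cv2.imwrite('pics/w2.png',i[...,::-1]); np.savez('w2.npz',i=i,d=d,C=C)
f=np.load('top0.npz')['i']; t,dd=r.get_image('top')
a=np.hstack([cv2.resize(x[140:270,310:400],None,fx=4,fy=4,interpolation=cv2.INTER_NEAREST) for x in (f,t)])
cv2.imwrite('pics/cmp2.png',a[...,::-1])
E
```

```text
t 13.53 [ 0.5075  -0.15616  0.0448 ] yaw 4.89 F [3.6 0.6 9.5] q [ 0.47  0.51 -0.31  2.03  0.26  0.63 -1.51]
```

View pics/w2.png

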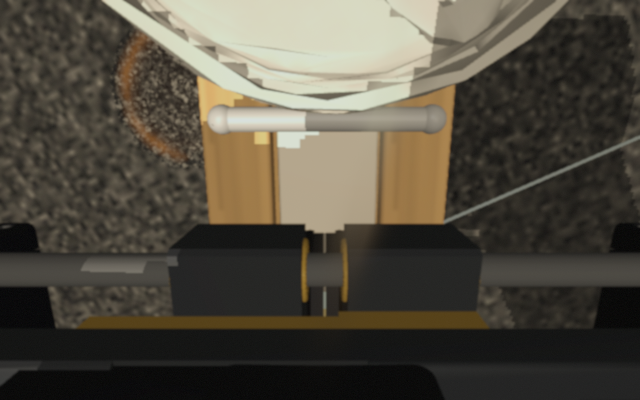

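The wrist view shows the tins behind the rail (row 118) and the grey/white stone between the runners (columns 275–380). The fingers hide its front end.

```bash
cat > front.py <<'E'
from h import *
y0=np.radians(4.8); A=np.array([[np.cos(y0),np.sin(y0)],[-np.sin(y0),np.cos(y0)]]); O=np.array([.4775,-.159])
def fr(n,i,show=0):
    m,C=T(n); v,u=np.mgrid[0:400,0:640]; p=onplane(m,C,np.c_[u.ravel(),v.ravel()],.0277)[:,:2]
    q=((p-O)@A.T).reshape(400,640,2); S=cv2.cvtColor(i,cv2.COLOR_RGB2HSV)[...,1]; V=i.max(-1)
    w=(S<62)&(V>110)&(abs(q[...,1])<.02)&(q[...,0]>-.145)&(q[...,0]<.085); x=np.sort(q[w][:,0])
    print(n,'white x mm',np.round(np.percentile(x,[0,1,3,10,50,100])*1000,1) if len(x) else None,w.sum())
if __name__=='__main__':
    st()
    for n in ('side','top'): fr(n,r.get_image(n)[0])
E
python3 - <<'E'
from front import *
for n in ('side','top'): fr(n,np.load(n+'0.npz')['i'])
E
python3 front.py
```

```text
side white x mm [ 5.5  6.3  7.9 13.4 45.2 84.9] 244
top white x mm [ 4.9  5.4  7.4 12.1 44.3 85. ] 304
t 13.63 [ 0.50754 -0.15615  0.04482] yaw 4.89 F [3.6 0.4 7.9] q [ 0.47  0.51 -0.31  2.03  0.26  0.63 -1.51]
side white x mm [-1.3 -1.2 -1.1 -0.6  2.  84.9] 21
top white x mm [24.9 27.2 28.8 34.5 53.5 83.5] 75
```

apply_moves([
  [[-0.001,0,0.0001],[0,0,0],0],
  [[-0.003,0,0.0002],[0,0,0],0],
  [[-0.006,0,0.0003],[0,0,0],0],
  [[-0.009,0,0.0003],[0,0,0],0],
  [[-0.012,0,0.0003],[0,0,0],0],
  [[-0.015,0,0.0003],[0,0,0],0],
  [[-0.018,0,0.0003],[0,0,0],0],
  [[-0.021,0,0.0003],[0,0,0],0],
  [[-0.024,0,0.0003],[0,0,0],0],
  [[-0.027,0,0.0003],[0,0,0],0],
])

```text
time: 14.57
ee_pos: [0.4926, -0.1576, 0.0448]
eef_rot: [0.0, 0.999, 0.043, 0.003]
wrist_force: [5.0, 0.1, 7.6]
finger_gap: 0.001
grip_force: 3.4
```

```bash
python3 front.py
```

```text
t 14.57 [ 0.49265 -0.15758  0.04482] yaw 4.9 F [5.  0.1 7.6] q [ 0.48  0.5  -0.32  2.06  0.26  0.61 -1.5 ]
side white x mm [-15.9 -15.6 -15.1 -14.   73.7  84.9] 47
top white x mm [-0.9  1.1  2.3  8.7 30.6 80.3] 64
```

apply_moves([
  [[-0.003,0,0.0001],[0,0,0],0],
  [[-0.006,0,0.0002],[0,0,0],0],
  [[-0.009,0,0.0003],[0,0,0],0],
  [[-0.012,0,0.0003],[0,0,0],0],
  [[-0.015,0,0.0003],[0,0,0],0],
  [[-0.018,0,0.0003],[0,0,0],0],
  [[-0.021,0,0.0003],[0,0,0],0],
  [[-0.024,0,0.0003],[0,0,0],0],
  [[-0.027,0,0.0003],[0,0,0],0],
  [[-0.03,0,0.0003],[0,0,0],0],
])

```text
time: 15.5
ee_pos: [0.4752, -0.1592, 0.0448]
eef_rot: [0.001, 0.999, 0.043, 0.003]
wrist_force: [5.3, 0.2, 7.4]
finger_gap: 0.0002
grip_force: 3.7
```

```bash
python3 front.py
```

```text
t 15.5 [ 0.47516 -0.15919  0.04484] yaw 4.9 F [5.3 0.2 7.4] q [ 0.49  0.48 -0.32  2.1   0.26  0.6  -1.49]
side white x mm [29.  38.5 49.4 52.9 69.8 84.9] 89
top white x mm [-26.6 -23.5 -20.2  -7.5  37.9  85. ] 127
```

apply_moves([
  [[-0.003,0,0.0001],[0,0,0],0],
  [[-0.006,0,0.0002],[0,0,0],0],
  [[-0.009,0,0.0003],[0,0,0],0],
  [[-0.012,0,0.0004],[0,0,0],0],
  [[-0.015,0,0.0004],[0,0,0],0],
  [[-0.018,0,0.0004],[0,0,0],0],
  [[-0.021,0,0.0004],[0,0,0],0],
  [[-0.024,0,0.0004],[0,0,0],0],
  [[-0.027,0,0.0004],[0,0,0],0],
  [[-0.03,0,0.0004],[0,0,0],0],
])

```text
time: 16.43
ee_pos: [0.4573, -0.1609, 0.0448]
eef_rot: [0.001, 0.999, 0.043, 0.003]
wrist_force: [5.7, 0.4, 10.7]
finger_gap: 0.0004
grip_force: 5.1
```

```bash
python3 front.py
```

```text
t 16.43 [ 0.45726 -0.16087  0.0448 ] yaw 4.9 F [ 5.7  0.4 10.7] q [ 0.51  0.46 -0.32  2.13  0.26  0.58 -1.48]
side white x mm [-31.2  23.9  29.7  35.9  59.8  84.9] 153
top white x mm [-45.9 -42.8 -36.4 -23.8  59.1  85. ] 195
```

apply_moves([
  [[-0.003,0,0.0001],[0,0,0],0],
  [[-0.006,0,0.0002],[0,0,0],0],
  [[-0.009,0,0.0002],[0,0,0],0],
  [[-0.012,0,0.0002],[0,0,0],0],
  [[-0.015,0,0.0002],[0,0,0],0],
  [[-0.018,0,0.0002],[0,0,0],0],
  [[-0.021,0,0.0002],[0,0,0],0],
  [[-0.024,0,0.0002],[0,0,0],0],
  [[-0.027,0,0.0002],[0,0,0],0],
  [[-0.03,0,0.0002],[0,0,0],0],
])

```text
time: 17.37
ee_pos: [0.4397, -0.1625, 0.0448]
eef_rot: [0.001, 0.999, 0.043, 0.004]
wrist_force: [5.9, 0.6, 10.3]
finger_gap: 0.0003
grip_force: 5.6
```

```bash
python3 front.py
```

```text
t 17.37 [ 0.43967 -0.1625   0.0448 ] yaw 4.9 F [ 5.9  0.6 10.3] q [ 0.53  0.44 -0.32  2.17  0.26  0.56 -1.47]
side white x mm [-50.    8.2  11.   19.2  50.5  84.9] 208
top white x mm [-71.5 -65.8 -58.8 -43.1  47.1  85. ] 284
```

apply_moves([
  [[-0.003,0,0.0001],[0,0,0],0],
  [[-0.006,0,0.0002],[0,0,0],0],
  [[-0.009,0,0.0002],[0,0,0],0],
  [[-0.012,0,0.0002],[0,0,0],0],
  [[-0.015,0,0.0002],[0,0,0],0],
  [[-0.018,0,0.0002],[0,0,0],0],
  [[-0.021,0,0.0002],[0,0,0],0],
  [[-0.024,0,0.0002],[0,0,0],0],
  [[-0.027,0,0.0002],[0,0,0],0],
  [[-0.03,0,0.0002],[0,0,0],0],
])

```text
time: 18.3
ee_pos: [0.422, -0.1641, 0.0448]
eef_rot: [0.001, 0.999, 0.043, 0.004]
wrist_force: [5.1, 0.3, 13.2]
finger_gap: 0.0001
grip_force: 6.3
```

apply_moves([
  [[-0.003,0,-0.0002],[0,0,0],0],
  [[-0.006,0,-0.0002],[0,0,0],0],
  [[-0.009,0,-0.0002],[0,0,0],0],
  [[-0.012,0,-0.0002],[0,0,0],0],
  [[-0.015,0,-0.0002],[0,0,0],0],
  [[-0.016,0,-0.0002],[0,0,0],0],
  [[-0.016,0,-0.0002],[0,0,0],0],
  [[-0.016,0,-0.001],[0,0,0],0],
  [[-0.016,0,-0.004],[0,0,0],0],
  [[-0.016,0,-0.01],[0,0,0],0],
])

```text
time: 19.13
ee_pos: [0.4061, -0.1642, 0.0482]
eef_rot: [-0.001, 0.999, 0.042, -0.003]
wrist_force: [0.4, 0.0, -0.7]
finger_gap: 0.0008
grip_force: 0.0
```

apply_moves([
  [[0,0,-0.02],[0,0,0],0],
  [[0,0,-0.04],[0,0,0],0],
  [[0,0,-0.08],[0,0,0],0],
  [[0,0,-0.13],[0,0,0],0],
  [[0,0,-0.18],[0,0,0],0],
  [[0,0,-0.23],[0,0,0],0],
  [[0.03,0,-0.28],[0,0,0],0],
  [[0.05,0,-0.3],[0,0,0],0],
  [[0.05,0,-0.3],[0,0,0],0],
  [[0.05,0,-0.3],[0,0,0],0],
])

```text
time: 19.97
ee_pos: [0.4372, -0.1617, 0.2282]
eef_rot: [-0.0, 0.999, 0.043, -0.001]
wrist_force: [-0.7, 0.1, -0.2]
finger_gap: 0.0006
grip_force: 0.0
```

```bash
python3 - <<'E'
from front import *
o=st(); m,C=T('wrist',o)
i,d=r.get_image('wrist'); cv2.imwrite('pics/w3.png',i[...,::-1]); np.savez('w3.npz',i=i,d=d,C=C)
for n in ('side','top'):
    i=r.get_image(n)[0]; fr(n,i); cv2.imwrite(f'pics/{n}3.png',cv2.resize(i[120:280,220:480],None,fx=3,fy=3)[...,::-1])
E
```

```text
t 19.97 [ 0.43725 -0.16175  0.22818] yaw 4.88 F [-0.7  0.1 -0.2] q [ 0.64  0.17 -0.41  2.    0.08  0.99 -1.3 ]
side white x mm [-98.  -96.5 -93.7 -83.8 -26.9  81.6] 451
top white x mm [-100.4  -94.5  -88.3  -78.4   -2.9   82.8] 301
```

View pics/w3.png

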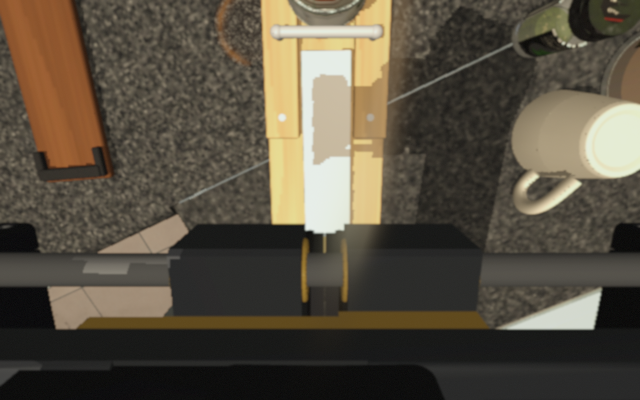

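View pics/side3.png

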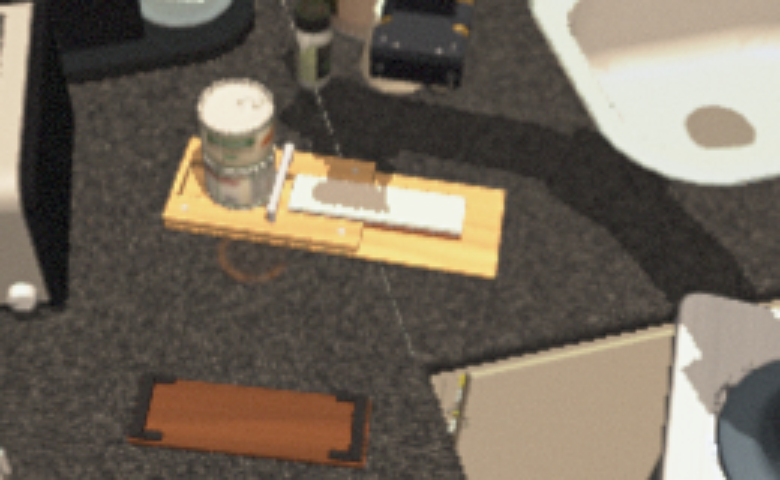

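The wrist view shows the stone at columns 302–352 with its back end at row 50, in front of the rail (row 32). The side view shows the tins still stacked behind the rail at (235,145) and the stone's front at (465,215). It has been drawn about 102 mm, so it needs about 18 mm more.

```bash
python3 - <<'E'
from h import *
o=st(); inc([.4576,-.1607,.0465],4.8)
E
```

```text
t 20.12 [ 0.43627 -0.16175  0.22696] yaw 4.84 F [ 0.1 -0.3 -0.5] q [ 0.64  0.17 -0.41  2.    0.08  0.99 -1.3 ]
shift [0.0371, 0.00181, 0.30059] turn [-0.00059, 0.00162, 0.00025] mm 181.7239441869012
```

apply_moves([
  [[0.037,0.002,0.06],[0,0,0],0],
  [[0.037,0.002,0.12],[0,0,0],0],
  [[0.037,0.002,0.17],[0,0,0],0],
  [[0.037,0.002,0.21],[0,0,0],0],
  [[0.037,0.002,0.24],[0,0,0],0],
  [[0.037,0.002,0.265],[0,0,0],0],
  [[0.037,0.002,0.28],[0,0,0],0],
  [[0.037,0.002,0.29],[0,0,0],0],
  [[0.037,0.002,0.296],[0,0,0],0],
  [[0.037,0.002,0.298],[0,0,0],0],
])

```text
time: 20.95
ee_pos: [0.4606, -0.1612, 0.0499]
eef_rot: [-0.0, 0.999, 0.043, -0.0]
wrist_force: [0.2, 0.5, -0.4]
finger_gap: 0.0005
grip_force: 0.0
```

apply_moves([
  [[0,0,0],[0,0,0],0],
  [[0,0,0.0003],[0,0,0],0],
  [[0,0,0.0006],[0,0,0],0],
  [[0,0,0.0008],[0,0,0],0],
  [[0,0,0.001],[0,0,0],0],
  [[0,0,0.001],[0,0,0],0],
  [[0,0,0.001],[0,0,0],0],
  [[0,0,0.001],[0,0,0],0],
  [[0,0,0.001],[0,0,0],0],
  [[0,0,0.001],[0,0,0],0],
])

```text
time: 21.78
ee_pos: [0.461, -0.1612, 0.0497]
eef_rot: [0.0, 0.999, 0.043, 0.0]
wrist_force: [0.3, -0.2, -0.8]
finger_gap: 0.0003
grip_force: 0.0
```

apply_moves([
  [[0,0,0.001],[0,0,0],0],
  [[0,0,0.002],[0,0,0],0],
  [[0,0,0.003],[0,0,0],0],
  [[0,0,0.004],[0,0,0],0],
  [[0,0,0.005],[0,0,0],0],
  [[0,0,0.0055],[0,0,0],0],
  [[0,0,0.006],[0,0,0],0],
  [[0,0,0.0063],[0,0,0],0],
  [[0,0,0.0065],[0,0,0],0],
  [[0,0,0.0065],[0,0,0],0],
])

```text
time: 22.62
ee_pos: [0.461, -0.1612, 0.0457]
eef_rot: [0.0, 0.999, 0.043, 0.0]
wrist_force: [0.2, 0.1, -0.4]
finger_gap: 0.0006
grip_force: 0.0
```

apply_moves([
  [[0,0,0.0002],[0,0,0],0],
  [[0,0,0.0004],[0,0,0],0],
  [[0,0,0.0005],[0,0,0],0],
  [[0,0,0.0006],[0,0,0],0],
  [[0,0,0.0007],[0,0,0],0],
  [[0,0,0.0007],[0,0,0],0],
  [[0,0,0.0007],[0,0,0],0],
  [[0,0,0.0007],[0,0,0],0],
  [[0,0,0.0007],[0,0,0],0],
  [[0,0,0.0007],[0,0,0],0],
])

```text
time: 23.45
ee_pos: [0.461, -0.1612, 0.0453]
eef_rot: [0.0, 0.999, 0.043, 0.0]
wrist_force: [0.8, 0.2, 0.6]
finger_gap: 0.0006
grip_force: 0.0
```

apply_moves([
  [[0,0,0.0002],[0,0,0],0],
  [[0,0,0.0004],[0,0,0],0],
  [[0,0,0.0006],[0,0,0],0],
  [[0,0,0.0008],[0,0,0],0],
  [[0,0,0.0009],[0,0,0],0],
  [[0,0,0.001],[0,0,0],0],
  [[0,0,0.001],[0,0,0],0],
  [[0,0,0.001],[0,0,0],0],
  [[0,0,0.001],[0,0,0],0],
  [[0,0,0.001],[0,0,0],0],
])

```text
time: 24.28
ee_pos: [0.461, -0.1612, 0.0449]
eef_rot: [0.0, 0.999, 0.043, 0.0]
wrist_force: [-0.8, 0.8, 2.7]
finger_gap: 0.0005
grip_force: 1.7
```

Now press harder, then draw 24 mm.

apply_moves([
  [[0,0,0.0002],[0,0,0],0],
  [[0,0,0.0004],[0,0,0],0],
  [[0,0,0.0006],[0,0,0],0],
  [[0,0,0.0007],[0,0,0],0],
  [[0,0,0.0007],[0,0,0],0],
  [[-0.001,0,0.0008],[0,0,0],0],
  [[-0.003,0,0.0009],[0,0,0],0],
  [[-0.006,0,0.001],[0,0,0],0],
  [[-0.009,0,0.001],[0,0,0],0],
  [[-0.012,0,0.001],[0,0,0],0],
])

```text
time: 25.12
ee_pos: [0.4555, -0.162, 0.0448]
eef_rot: [0.0, 0.999, 0.043, 0.002]
wrist_force: [2.4, -0.3, 6.3]
finger_gap: 0.0
grip_force: 2.8
```

apply_moves([
  [[-0.003,0,0.0001],[0,0,0],0],
  [[-0.006,0,0.0001],[0,0,0],0],
  [[-0.009,0,0.0001],[0,0,0],0],
  [[-0.012,0,0.0001],[0,0,0],0],
  [[-0.015,0,0.0001],[0,0,0],0],
  [[-0.018,0,0.0001],[0,0,0],0],
  [[-0.021,0,0.0001],[0,0,0],0],
  [[-0.024,0,0.0001],[0,0,0],0],
  [[-0.027,0,0.0001],[0,0,0],0],
  [[-0.027,0,0.0001],[0,0,0],0],
])

```text
time: 25.95
ee_pos: [0.4391, -0.1635, 0.0448]
eef_rot: [0.0, 0.999, 0.043, 0.002]
wrist_force: [2.3, -1.3, 6.2]
finger_gap: 0.0004
grip_force: 3.3
```

```bash
python3 front.py
```

```text
t 25.95 [ 0.43907 -0.16352  0.04481] yaw 4.88 F [ 2.3 -1.3  6.2] q [ 0.55  0.44 -0.34  2.17  0.27  0.57 -1.48]
side white x mm [-120.3 -119.1 -117.5 -111.2  -74.9   59.8] 294
top white x mm [-109.8  -68.5  -62.2  -49.6   36.7   60.8] 188
```

apply_moves([
  [[0,0,-0.003],[0,0,0],0],
  [[0,0,-0.01],[0,0,0],0],
  [[0,0,-0.03],[0,0,0],87],
  [[0,0,-0.08],[0,0,0],87],
  [[0,0,-0.13],[0,0,0],87],
  [[0,0,-0.19],[0,0,0],87],
  [[0,0,-0.25],[0,0,0],87],
  [[0,0,-0.3],[0,0,0],87],
  [[0,0,-0.3],[0,0,0],87],
  [[0,0,-0.3],[0,0,0],87],
])

```text
time: 26.88
ee_pos: [0.4375, -0.1635, 0.2253]
eef_rot: [0.001, 0.999, 0.042, 0.001]
wrist_force: [0.4, -0.5, -0.5]
finger_gap: 0.0458
grip_force: 0.0
```

```bash
python3 - <<'E'
from front import *
from meas import *
o=st(); m,C=T('wrist',o)
i,d=r.get_image('wrist'); cv2.imwrite('pics/w4.png',i[...,::-1]); np.savez('w4.npz',i=i,d=d,C=C)
for n in ('side','top'): fr(n,r.get_image(n)[0])
i,d,C,m,P,hsv=wr('w4.npz'); H,S,V=[hsv[...,k] for k in range(3)]; v,u=np.mgrid[0:400,0:640]
q=(onplane(m,C,np.c_[u.ravel(),v.ravel()],.0277)[:,:2]-O)@A.T; q=q.reshape(400,640,2)
w=big((S<62)&(V>110)&(abs(q[...,1])<.035)&(q[...,0]>-.145)&(q[...,0]<.085)&(v<235))
print('w4',w.sum(),'z',np.median(P[w][:,2]),'x',np.percentile(q[w][:,0],[0,1,99,100]))
for a,b in ((-.06,-.04),(-.03,-.01),(.01,.03),(.035,.055)):
    s=w&(q[...,0]>a)&(q[...,0]<b)
    if s.sum(): print(a,b,np.percentile(q[s][:,1],[1,50,99]).round(4))
M=w; print(rect(m,C,M,.0277))
# tins
t=(P[...,2]>.11)&(P[...,2]<.16)&(abs(q[...,1])<.07); print('tin top pts',t.sum(), np.median(P[t][:,2]) if t.any() else '')
E
```

```text
t 26.88 [ 0.43753 -0.16351  0.22526] yaw 4.84 F [ 0.4 -0.5 -0.5] q [ 0.66  0.17 -0.43  2.01  0.09  0.98 -1.31]
side white x mm [-120.3 -118.4 -115.6 -105.3  -46.4   59.1] 473
top white x mm [-103.6 -100.1  -94.2  -84.3  -47.    60.8] 213
w4 7566 z 0.02763871619772945 x [-0.09570498 -0.09460798  0.05578456  0.05753012]
-0.06 -0.04 [-0.0243 -0.0015  0.0214]
-0.03 -0.01 [-0.0229 -0.0005  0.0219]
0.01 0.03 [-0.0222  0.0005  0.0223]
0.035 0.055 [-0.0219  0.0005  0.0228]
(array([ 458.5, -161.5]), array([153.6,  46.8]), 5.43)
tin top pts 1 0.11025895514898237
```

View pics/w4.png

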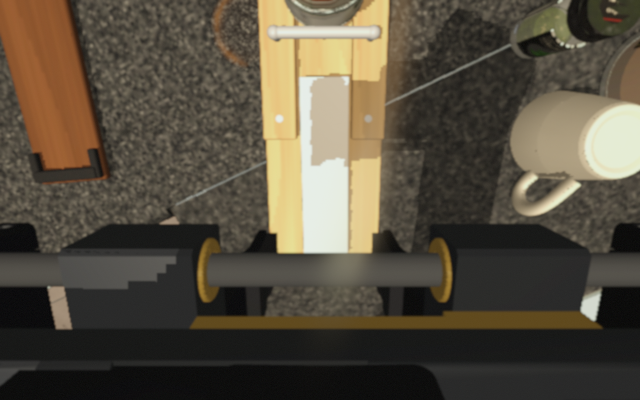

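The wrist view shows the stone lying on the landing, with its back end at row 75, well in front of the rail at row 33. The fingers are opening either side of it. The stone's middle is at rack x=-32 mm.

```bash
python3 - <<'E'
from h import *
o=st(); inc([.4457,-.1627,.030],5.6)
E
```

```text
t 27.03 [ 0.4361  -0.16298  0.22246] yaw 4.87 F [ 0.7 -0.1 -0.2] q [ 0.65  0.18 -0.43  2.01  0.09  0.98 -1.31]
shift [0.01714, 0.00137, 0.32071] turn [-0.00048, 0.00114, -0.00406] mm 192.7034165182906
```

apply_moves([
  [[0.014,0.001,0.06],[0,0,-0.004],87],
  [[0.014,0.001,0.12],[0,0,-0.004],87],
  [[0.014,0.001,0.17],[0,0,-0.004],87],
  [[0.014,0.001,0.21],[0,0,-0.004],87],
  [[0.014,0.001,0.24],[0,0,-0.004],87],
  [[0.014,0.001,0.265],[0,0,-0.004],87],
  [[0.014,0.001,0.285],[0,0,-0.004],87],
  [[0.014,0.001,0.3],[0,0,-0.004],87],
  [[0.014,0.001,0.31],[0,0,-0.004],87],
  [[0.014,0.001,0.31],[0,0,-0.004],87],
])

```text
time: 27.87
ee_pos: [0.4448, -0.1626, 0.0364]
eef_rot: [-0.001, 0.999, 0.049, -0.002]
wrist_force: [-0.5, 0.2, 0.9]
finger_gap: 0.087
grip_force: 0.0
```

```bash
python3 - <<'E'
from h import *
o=st(); inc([.4457,-.1627,.030],5.6)
E
```

```text
t 27.87 [ 0.44477 -0.16262  0.03643] yaw 5.62 F [-0.5  0.2  0.9] q [ 0.54  0.47 -0.35  2.15  0.29  0.56 -1.49]
shift [0.00157, 0.00031, 0.01072] turn [-0.00052, 0.00107, 9e-05] mm 6.500761137791479
```

apply_moves([
  [[0.001,0,0.003],[0,0,0],87],
  [[0.001,0,0.006],[0,0,0],87],
  [[0.001,0,0.008],[0,0,0],87],
  [[0.001,0,0.0095],[0,0,0],87],
  [[0.001,0,0.0095],[0,0,0],87],
  [[0.001,0,0.0095],[0,0,0],75],
  [[0.001,0,0.0095],[0,0,0],65],
  [[0.001,0,0.0095],[0,0,0],56],
  [[0.001,0,0.0095],[0,0,0],51],
  [[0.001,0,0.0095],[0,0,0],48],
], grip_force=15)

```text
time: 28.7
ee_pos: [0.4467, -0.1631, 0.0324]
eef_rot: [0.0, 0.999, 0.049, 0.0]
wrist_force: [0.7, 1.0, 0.1]
finger_gap: 0.061
grip_force: 0.0
```

apply_moves([
  [[0,0,0],[0,0,0],46],
  [[0,0,0],[0,0,0],42],
  [[0,0,0],[0,0,0],40],
  [[0,0,0],[0,0,0],40],
  [[0,0,0],[0,0,0],40],
  [[0,0,0],[0,0,0],40],
  [[0,0,0],[0,0,0],40],
  [[0,0,0],[0,0,0],40],
  [[0,0,0],[0,0,0],40],
  [[0,0,0],[0,0,0],40],
], grip_force=18)

```text
time: 29.53
ee_pos: [0.4467, -0.1631, 0.0324]
eef_rot: [0.0, 0.999, 0.049, 0.0]
wrist_force: [-0.0, -0.2, 1.1]
finger_gap: 0.0459
grip_force: 18.0
```

```bash
python3 - <<'E'
from h import *
o=st()
E
```

```text
t 29.53 [ 0.44672 -0.16306  0.0324 ] yaw 5.6 F [-0.  -0.2  1.1] q [ 0.54  0.48 -0.34  2.15  0.3   0.55 -1.5 ]
```

apply_moves([
  [[0,0,-0.002],[0,0,0],40],
  [[0,0,-0.006],[0,0,0],40],
  [[0,0,-0.012],[0,0,0],40],
  [[0,0,-0.025],[0,0,0],40],
  [[0,0,-0.04],[0,0,0],40],
  [[0,0,-0.06],[0,0,0],40],
  [[0,0,-0.085],[0,0,0],40],
  [[0,0,-0.11],[0,0,0],40],
  [[0,0,-0.125],[0,0,0],40],
  [[0,0,-0.13],[0,0,0],40],
])

```text
time: 30.37
ee_pos: [0.4477, -0.1633, 0.1124]
eef_rot: [0.001, 0.999, 0.049, 0.002]
wrist_force: [-0.4, -0.9, -3.3]
finger_gap: 0.0455
grip_force: 18.0
```

```bash
python3 - <<'E'
from h import *
o=st(); inc([.505,.105,.14],9.6)
E
```

```text
t 30.37 [ 0.44772 -0.16334  0.11243] yaw 5.59 F [-0.4 -0.9 -3.3] q [ 0.6   0.34 -0.41  2.1   0.2   0.73 -1.41]
shift [0.13873, -0.43572, -0.04628] turn [0.00061, -0.00104, -0.02228] mm 275.7649123983946
```

apply_moves([
  [[0,-0.02,-0.03],[0,0,0],40],
  [[0.005,-0.06,-0.045],[0,0,-0.002],40],
  [[0.015,-0.11,-0.045],[0,0,-0.005],40],
  [[0.035,-0.17,-0.045],[0,0,-0.009],40],
  [[0.06,-0.23,-0.045],[0,0,-0.013],40],
  [[0.085,-0.29,-0.045],[0,0,-0.017],40],
  [[0.11,-0.34,-0.045],[0,0,-0.02],40],
  [[0.125,-0.38,-0.045],[0,0,-0.022],40],
  [[0.135,-0.41,-0.045],[0,0,-0.022],40],
  [[0.138,-0.43,-0.045],[0,0,-0.022],40],
])

```text
time: 31.2
ee_pos: [0.5042, 0.1049, 0.1372]
eef_rot: [-0.001, 0.996, 0.085, 0.0]
wrist_force: [-0.2, 0.2, -2.6]
finger_gap: 0.0459
grip_force: 18.0
```

apply_moves([
  [[0,0,0],[0,0,0],40],
  [[0,0,0],[0,0,0],40],
  [[0,0,0],[0,0,0],40],
  [[0,0,0],[0,0,0],40],
  [[0,0,0],[0,0,0],40],
  [[0,0,0],[0,0,0],40],
  [[0,0,0],[0,0,0],40],
  [[0,0,0],[0,0,0],40],
  [[0,0,0],[0,0,0],40],
  [[0,0,0],[0,0,0],40],
])

```text
time: 32.03
ee_pos: [0.5039, 0.1018, 0.1374]
eef_rot: [0.0, 0.997, 0.083, 0.0]
wrist_force: [0.0, -0.1, -2.9]
finger_gap: 0.0457
grip_force: 18.0
```

```bash
python3 - <<'E'
from h import *
o=st(); m,C=T('wrist',o)
i,d=r.get_image('wrist'); cv2.imwrite('pics/w5.png',i[...,::-1]); np.savez('w5.npz',i=i,d=d,C=C)
for n in ('side','top'):
    i,d=r.get_image(n); np.savez(n+'5.npz',i=i,d=d)
E
```

```text
t 32.03 [0.50391 0.10176 0.13737] yaw 9.55 F [ 0.  -0.1 -2.9] q [ 0.14  0.38 -0.52  1.99  0.25  0.83 -1.92]
```

View pics/w5.png

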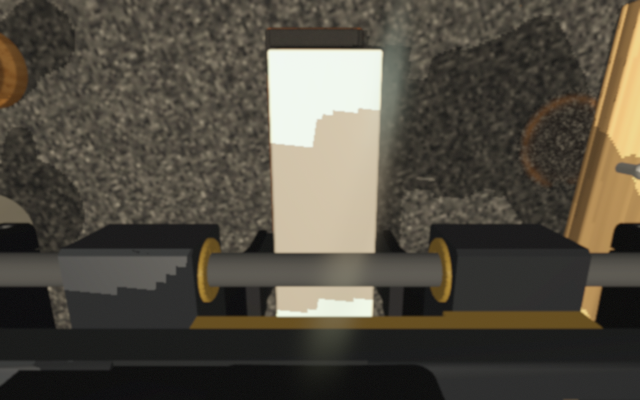

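The wrist view shows the held stone with its far end at row 50, columns 268–382. The holder's far stop shows beyond it at rows 30–48, columns 266–363.

```bash
python3 - <<'E'
from meas import *
i,d,C,m,P,hsv=wr('w5.npz'); H,S,V=[hsv[...,k] for k in range(3)]; v,u=np.mgrid[0:400,0:640]
w=big((S<62)&(V>150)&(v<250)&(v>30)&(u>255)&(u<395)); zt=np.median(P[w][:,2]); print('stone z',zt)
tcp=np.array([.50391,.10176]); a=np.radians(9.55); B=np.array([[np.cos(a),np.sin(a)],[-np.sin(a),np.cos(a)]])
q=((onplane(m,C,np.c_[u.ravel(),v.ravel()],.1327)[:,:2]-tcp)@B.T*1000).reshape(400,640,2)
print('back x (want +90)',np.percentile(q[w][:,0],[98,99.5,100]))
for lo,hi in ((15,30),(30,50),(50,70),(70,86)):
    s=w&(q[...,0]>lo)&(q[...,0]<hi); print(lo,np.percentile(q[s][:,1],[1,99]).round(1),np.percentile(q[s][:,1],[1,99]).mean().round(2), 'ztop',np.median(P[s][:,2]))
rc=rect(m,C,w,.1327); print(rc)
# holder far stop
b=big((V<75)&(P[...,2]>.012)&(P[...,2]<.035)&(v<50)&(u>240)&(u<400)); print('stop z',np.percentile(P[b][:,2],[10,50,90]),b.sum())
for z in (.0225,.0125): print('stop rect',rect(m,C,b,z), rect(m,C,b&(v<40),z))
cc=cv2.boxPoints(cv2.minAreaRect(np.argwhere(b)[:,::-1].astype(np.float32))); print(cc.tolist(), (onplane(m,C,cc,.0225)[:,:2]*1000).round(1).tolist())
# holder from w1 w3 w4: brown area rect edges; heights
for f in ('w1','w3','w4'):
    i,d,C,m,P,hsv=wr(f+'.npz'); H,S,V=[hsv[...,k] for k in range(3)]
    hm=big((H<14)&(S>100)&(V>50)&(u<200)&(v<215)); zb=np.median(P[hm][:,2])
    full=big((P[...,2]>.0075)&(P[...,2]<.035)&(u<170)&(v<215)); hi=full&(P[...,2]>.018)
    print(f,'base z',zb,'brown',rect(m,C,hm,.0123),'stops(z.0223)',rect(m,C,hi,.0223),np.percentile(P[hi][:,2],[50,90]))
E
```

```text
stone z 0.13256004880216696
back x (want +90) [87.43277412 88.53881904 88.55686023]
15 [-21.5  22.9] 0.68 ztop 0.1325923448090632
30 [-21.6  22.8] 0.63 ztop 0.13259007619507052
50 [-21.8  23.3] 0.74 ztop 0.13253412498788408
70 [-21.9  23.3] 0.66 ztop 0.13253099085426126
(array([549.5, 110.2]), array([84.3, 46.3]), 9.57)
stop z [0.02019292 0.02190267 0.02294031] 1863
stop rect (array([614.9, 128.5]), array([12.8, 66.9]), 10.68) (array([617.6, 128.8]), array([ 6.9, 66.7]), 9.57)
stop rect (array([616.8, 129.1]), array([13.3, 69.5]), 10.68) (array([619.6, 129.4]), array([ 7.2, 69.3]), 9.57)
[[264.72186279296875, 28.65163803100586], [362.8875732421875, 26.606502532958984], [363.3118896484375, 46.972660064697266], [265.14617919921875, 49.01779556274414]] [[615.1, 162.3], [627.4, 97.0], [614.9, 94.2], [602.4, 160.4]]
w1 base z 0.012207540183438476 brown (array([517.2, 110.3]), array([213.9,  72.7]), 9.62) stops(z.0223) (array([518.1, 110. ]), array([209.3,  68.4]), 9.54) [0.02152014 0.02291979]
w3 base z 0.012181303658077958 brown (array([496.6, 106.4]), array([172.5,  73.1]), 9.67) stops(z.0223) (array([429.5,  94.6]), array([29.6, 68.7]), 9.61) [0.02159391 0.02297882]
w4 base z 0.01220563060491825 brown (array([496.7, 106.3]), array([172.3,  73.4]), 9.62) stops(z.0223) (array([429.8,  94.4]), array([30. , 69.2]), 9.5) [0.02161564 0.02296885]
```

```bash
python3 - <<'E'
from h import *
o=st(); inc([.5194,.1099,.050],9.6)
E
```

```text
t 32.18 [0.50393 0.10186 0.13738] yaw 9.57 F [-0.2 -0.1 -3.3] q [ 0.14  0.38 -0.52  1.99  0.25  0.83 -1.92]
shift [0.02763, -0.00893, 0.14564] turn [2e-05, -4e-05, -0.00019] mm 89.10421771942266
```

apply_moves([
  [[0.012,-0.004,0.02],[0,0,0],40],
  [[0.0276,-0.009,0.045],[0,0,0],40],
  [[0.0276,-0.009,0.07],[0,0,0],40],
  [[0.0276,-0.009,0.095],[0,0,0],40],
  [[0.0276,-0.009,0.115],[0,0,0],40],
  [[0.0276,-0.009,0.13],[0,0,0],40],
  [[0.0276,-0.009,0.138],[0,0,0],40],
  [[0.0276,-0.009,0.143],[0,0,0],40],
  [[0.0276,-0.009,0.145],[0,0,0],40],
  [[0.0276,-0.009,0.145],[0,0,0],40],
])

```text
time: 33.02
ee_pos: [0.5196, 0.11, 0.0506]
eef_rot: [-0.0, 0.997, 0.083, 0.0]
wrist_force: [-0.4, 0.9, -2.3]
finger_gap: 0.046
grip_force: 18.0
```

apply_moves([
  [[0,0,0],[0,0,0],40],
  [[0,0,0],[0,0,0],40],
  [[0,0,0],[0,0,0],40],
  [[0,0,0],[0,0,0],40],
  [[0,0,0],[0,0,0],40],
  [[0,0,0],[0,0,0],40],
  [[0,0,0],[0,0,0],40],
  [[0,0,0],[0,0,0],40],
  [[0,0,0],[0,0,0],40],
  [[0,0,0],[0,0,0],40],
])

```text
time: 33.85
ee_pos: [0.5194, 0.1099, 0.0503]
eef_rot: [0.0, 0.997, 0.083, 0.0]
wrist_force: [-0.2, 0.2, -2.1]
finger_gap: 0.0459
grip_force: 18.0
```

```bash
python3 - <<'E'
from h import *
o=st(); m,C=T('wrist',o)
i,d=r.get_image('wrist'); np.savez('w6.npz',i=i,d=d,C=C)
a=cv2.resize(i[0:230,190:470],None,fx=2,fy=2)
s,_=r.get_image('side'); np.savez('side6.npz',i=s)
b=cv2.resize(s[235:285,250:350],None,fx=5.6,fy=5.6,interpolation=cv2.INTER_CUBIC)[:140]
cv2.imwrite('pics/w6.png',np.vstack([a,b[:, :560]])[...,::-1])
E
```

```text
t 33.85 [0.51936 0.10989 0.05033] yaw 9.56 F [-0.2  0.2 -2.1] q [ 0.06  0.53 -0.45  2.02  0.36  0.67 -2.02]
```

View pics/w6.png

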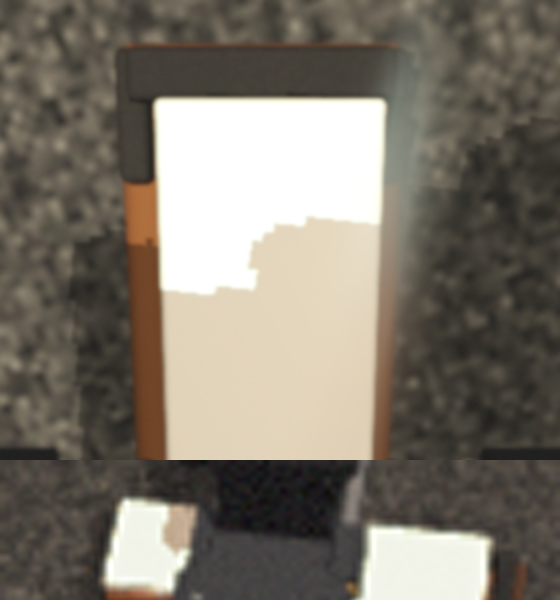

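The crop shows the stone's far end at crop row 98 (columns 154–386), sitting squarely inside the far stop, whose outer edges are at columns 118 and 412. The left cheek is visible at columns 118–152.

```bash
python3 - <<'E'
from meas import *
i,d,C,m,P,hsv=wr('w6.npz'); tcp=np.array([.51936,.10989]); a=np.radians(9.57); B=np.array([[np.cos(a),np.sin(a)],[-np.sin(a),np.cos(a)]])
def L(pts,z): return ((onplane(m,C,pts,z)[:,:2]-tcp)@B.T*1000).round(1).tolist()
g=cv2.cvtColor(i,cv2.COLOR_RGB2GRAY).astype(int)
print('row30',g[30,240:404:2].tolist()); print('row70 left',g[70,240:275].tolist(),'right',g[70,376:404].tolist()); print('col320',g[15:56,320].tolist()); print('col258',g[15:100:1,258].tolist())
print('z row30',np.round(P[30,246:400:6,2]*1000).tolist(), 'cheek',np.round(P[60:88:3,256,2]*1000,1).tolist())
c=lambda x,y:(190+x/2,y/2)
print('stone far corners',L([c(154,98),c(386,98)],.0456))
print('stone sides',L([c(154,140),c(385,140)],.0456))
print('stop far outer',L([c(127,48),c(405,48)],.0223),'base far edge',L([c(265,44)],.0123))
print('stop outer sides',L([c(118,60),c(412,60)],.0223),'cheek left outer/inner',L([c(118,140),c(152,140)],.0203),'cheek near end',L([c(137,184)],.0203))
print('base left edge',L([c(126,200),c(138,455)],.0123),'right',L([c(388,455)],.0123))
E
```

```text
row30 [82, 92, 103, 97, 64, 63, 60, 58, 63, 64, 63, 65, 65, 65, 64, 63, 64, 64, 64, 66, 64, 65, 64, 64, 64, 64, 64, 64, 65, 64, 64, 64, 65, 63, 65, 65, 64, 64, 66, 65, 66, 66, 66, 65, 66, 63, 65, 65, 65, 66, 65, 64, 63, 65, 66, 65, 66, 64, 65, 65, 66, 64, 65, 66, 66, 67, 66, 67, 70, 72, 77, 81, 84, 86, 90, 99, 101, 103, 109, 119, 112, 105]
row70 left [95, 98, 100, 99, 96, 90, 84, 79, 70, 62, 60, 63, 66, 67, 67, 68, 67, 68, 67, 67, 64, 61, 58, 52, 44, 38, 67, 144, 214, 250, 254, 255, 255, 255, 255] right [255, 255, 255, 254, 251, 228, 182, 143, 138, 138, 138, 137, 137, 136, 135, 133, 131, 131, 130, 131, 134, 138, 140, 139, 135, 131, 128, 126]
col320 [84, 85, 84, 86, 87, 87, 83, 75, 63, 59, 62, 64, 65, 64, 64, 66, 66, 66, 64, 65, 64, 65, 65, 63, 64, 65, 65, 65, 66, 65, 64, 61, 63, 114, 195, 243, 254, 255, 255, 255, 255]
col258 [71, 73, 76, 77, 78, 76, 73, 71, 63, 58, 60, 64, 65, 65, 64, 64, 65, 65, 66, 64, 64, 65, 65, 66, 66, 65, 65, 65, 65, 65, 64, 63, 59, 55, 47, 45, 56, 63, 65, 64, 65, 65, 64, 64, 64, 64, 64, 65, 65, 65, 65, 65, 65, 65, 67, 67, 68, 68, 67, 67, 67, 66, 66, 66, 66, 67, 66, 66, 66, 66, 65, 66, 65, 61, 56, 50, 60, 90, 116, 124, 125, 123, 122, 123, 123]
z row30 [0.0, 21.0, 22.0, 21.0, 22.0, 22.0, 22.0, 23.0, 23.0, 23.0, 22.0, 22.0, 22.0, 23.0, 23.0, 22.0, 23.0, 21.0, 23.0, 21.0, 23.0, 23.0, 22.0, 23.0, 21.0, -0.0] cheek [20.5, 20.3, 20.0, 20.4, 20.0, 20.0, 19.8, 20.4, 20.6, 19.9]
stone far corners [[88.6, 23.5], [88.6, -22.4]]
stone sides [[80.7, 23.8], [80.7, -22.5]]
stop far outer [[102.9, 32.7], [102.9, -29.9]] base far edge [[106.0, 1.7]]
stop outer sides [[100.4, 34.9], [100.4, -31.6]] cheek left outer/inner [[83.6, 36.1], [83.6, 28.2]] cheek near end [[73.7, 32.1]]
base left edge [[70.4, 36.5], [3.5, 36.4]] right [[3.5, -31.7]]
```

apply_moves([
  [[0,-0.0025,0],[0,0,0],40],
  [[0,-0.0025,0.002],[0,0,0],40],
  [[0,-0.0025,0.005],[0,0,0],40],
  [[0,-0.0025,0.008],[0,0,0],40],
  [[0,-0.0025,0.011],[0,0,0],40],
  [[0,-0.0025,0.014],[0,0,0],40],
  [[0,-0.0025,0.016],[0,0,0],40],
  [[0,-0.0025,0.018],[0,0,0],40],
  [[0,-0.0025,0.02],[0,0,0],40],
  [[0,-0.0025,0.021],[0,0,0],40],
])

```text
time: 34.78
ee_pos: [0.519, 0.1113, 0.0376]
eef_rot: [0.0, 0.997, 0.083, -0.0]
wrist_force: [-0.0, 0.1, -2.5]
finger_gap: 0.0456
grip_force: 18.0
```

apply_moves([
  [[0,0,0.0003],[0,0,0],40],
  [[0,0,0.0006],[0,0,0],40],
  [[0,0,0.0009],[0,0,0],40],
  [[0,0,0.0012],[0,0,0],40],
  [[0,0,0.0014],[0,0,0],40],
  [[0,0,0.0016],[0,0,0],40],
  [[0,0,0.0016],[0,0,0],40],
  [[0,0,0.0016],[0,0,0],40],
  [[0,0,0.0016],[0,0,0],40],
  [[0,0,0.0016],[0,0,0],40],
])

```text
time: 35.62
ee_pos: [0.5191, 0.1114, 0.0368]
eef_rot: [0.0, 0.997, 0.083, 0.0]
wrist_force: [-0.5, -0.6, -2.3]
finger_gap: 0.0461
grip_force: 18.0
```

apply_moves([
  [[0,0,0.0002],[0,0,0],40],
  [[0,0,0.0004],[0,0,0],40],
  [[0,0,0.0006],[0,0,0],40],
  [[0,0,0.0008],[0,0,0],40],
  [[0,0,0.001],[0,0,0],40],
  [[0,0,0.0012],[0,0,0],40],
  [[0,0,0.0012],[0,0,0],40],
  [[0,0,0.0012],[0,0,0],40],
  [[0,0,0.0012],[0,0,0],40],
  [[0,0,0.0012],[0,0,0],40],
])

```text
time: 36.45
ee_pos: [0.5191, 0.1113, 0.0361]
eef_rot: [0.0, 0.997, 0.083, 0.0]
wrist_force: [1.0, 0.3, -3.3]
finger_gap: 0.0457
grip_force: 18.0
```

apply_moves([
  [[0,0,0.0002],[0,0,0],40],
  [[0,0,0.0004],[0,0,0],40],
  [[0,0,0.0006],[0,0,0],40],
  [[0,0,0.0008],[0,0,0],40],
  [[0,0,0.001],[0,0,0],40],
  [[0,0,0.001],[0,0,0],40],
  [[0,0,0.001],[0,0,0],40],
  [[0,0,0.001],[0,0,0],40],
  [[0,0,0.001],[0,0,0],40],
  [[0,0,0.001],[0,0,0],40],
])

```text
time: 37.28
ee_pos: [0.5191, 0.1114, 0.0355]
eef_rot: [0.0, 0.997, 0.083, 0.0]
wrist_force: [0.3, -0.1, -2.8]
finger_gap: 0.0458
grip_force: 18.0
```

apply_moves([
  [[0,0,0.0002],[0,0,0],40],
  [[0,0,0.0004],[0,0,0],40],
  [[0,0,0.0006],[0,0,0],40],
  [[0,0,0.0008],[0,0,0],40],
  [[0,0,0.0008],[0,0,0],40],
  [[0,0,0.0008],[0,0,0],40],
  [[0,0,0.0008],[0,0,0],40],
  [[0,0,0.0008],[0,0,0],40],
  [[0,0,0.0008],[0,0,0],40],
  [[0,0,0.0008],[0,0,0],40],
])

```text
time: 38.12
ee_pos: [0.5191, 0.1114, 0.035]
eef_rot: [0.0, 0.997, 0.083, 0.0]
wrist_force: [0.2, 0.2, -3.3]
finger_gap: 0.0456
grip_force: 18.0
```

apply_moves([
  [[0,0,0.0002],[0,0,0],40],
  [[0,0,0.0004],[0,0,0],40],
  [[0,0,0.0006],[0,0,0],40],
  [[0,0,0.0006],[0,0,0],40],
  [[0,0,0.0006],[0,0,0],40],
  [[0,0,0.0006],[0,0,0],40],
  [[0,0,0.0006],[0,0,0],40],
  [[0,0,0.0006],[0,0,0],40],
  [[0,0,0.0006],[0,0,0],40],
  [[0,0,0.0006],[0,0,0],40],
])

```text
time: 38.95
ee_pos: [0.5191, 0.1114, 0.035]
eef_rot: [0.0, 0.997, 0.083, 0.0]
wrist_force: [-2.0, -1.9, 4.8]
finger_gap: 0.0459
grip_force: 18.0
```

apply_moves([
  [[0,0,-0.0003],[0,0,0],40],
  [[0,0,-0.0004],[0,0,0],46],
  [[0,0,-0.0004],[0,0,0],48],
  [[0,0,-0.0004],[0,0,0],52],
  [[0,0,-0.0004],[0,0,0],58],
  [[0,0,-0.0004],[0,0,0],64],
  [[0,0,-0.0004],[0,0,0],70],
  [[0,0,-0.0004],[0,0,0],70],
  [[0,0,-0.002],[0,0,0],70],
  [[0,0,-0.01],[0,0,0],70],
])

```text
time: 39.78
ee_pos: [0.5186, 0.1112, 0.0402]
eef_rot: [0.0, 0.997, 0.083, -0.001]
wrist_force: [-0.0, 0.2, 0.4]
finger_gap: 0.0698
grip_force: 0.0
```

apply_moves([
  [[0,0,-0.02],[0,0,0],70],
  [[0,0,-0.05],[0,0,0],70],
  [[0,0,-0.1],[0,0,0],70],
  [[0,0,-0.16],[0,0,0],70],
  [[0,0,-0.22],[0,0,0],70],
  [[0,0,-0.28],[0,0,0],70],
  [[0,0,-0.33],[0,0,0],70],
  [[0,0,-0.33],[0,0,0],70],
  [[0,0,-0.33],[0,0,0],70],
  [[0,0,-0.33],[0,0,0],70],
])

```text
time: 40.62
ee_pos: [0.5185, 0.1111, 0.2388]
eef_rot: [0.0, 0.997, 0.083, -0.0]
wrist_force: [0.1, -0.8, -1.4]
finger_gap: 0.0699
grip_force: 0.0
```

```bash
python3 - <<'E'
from meas import *
o=st(); m,C=T('wrist',o)
i,d=r.get_image('wrist'); np.savez('w7.npz',i=i,d=d,C=C)
s,sd=r.get_image('side')
i,d,C,m,P,hsv=wr('w7.npz'); v,u=np.mgrid[0:400,0:640]
w=big((hsv[...,1]<62)&(hsv[...,2]>150)&(v<240)&(u>230)&(u<410)); print('stone z (expect .0303)',np.percentile(P[w][:,2],[5,50,95]),rect(m,C,w,.0303))
cv2.imwrite('pics/w7.png',np.hstack([i[:230,170:470],cv2.resize(s[130:290,240:400],(230,230))])[...,::-1])
E
```

```text
t 40.62 [0.51852 0.11111 0.23876] yaw 9.56 F [ 0.1 -0.8 -1.4] q [ 0.17  0.28 -0.56  1.85  0.17  1.05 -1.86]
stone z (expect .0303) [0.02812867 0.03019755 0.03147343] (array([530.6, 112.4]), array([154.8,  50.8]), 9.84)
```

View pics/w7.png

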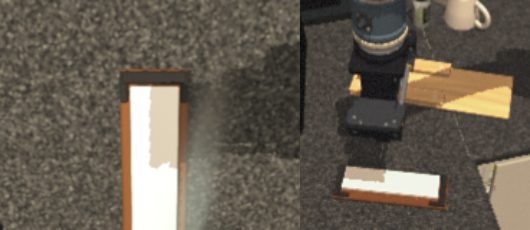

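The stone lies level in the holder, between the stops and cheeks, with its top at 0.0302 m (0.0303 expected). Next I check the tins in the top view and, if they are upright, hand in.

```bash
python3 - <<'E'
from front import *
i,d=r.get_image('top'); P=cloud('top',i,d); q=(P[...,:2]-O)@A.T
t=(abs(q[...,1])<.06)&(q[...,0]>.06)&(q[...,0]<.2)&(P[...,2]>.05); h=P[t][:,2]
print(np.percentile(h,[5,50,95]), 'centre in rack',np.median(q[t&(P[...,2]>.13)],0), t.sum())
if np.percentile(h,60)>.13: print(r.hand_in())
E
```

```text
[0.0746633  0.13521049 0.13993151] centre in rack [ 0.13962759 -0.00099062] 585
the job is handed in; nothing more can be done
None
```

The job is handed in, and no verdict came back: the stone lies level and fully home in the holder, same way up, and the tins are still stacked and upright behind the rail.

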